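Find the worn spindle by its end float

ROBOT

A 7-joint arm with a two-finger parallel gripper is mounted at the origin on a cart in front of the work surface, level with it; the furniture and walls round the work are solid. World frame = base frame: x ahead of the robot, y to its left, z up, the work surface at z = 0. Lengths are in m, angles in rad, forces in N, time in s.
With the tool pointing down it reaches from about 0.425 to 0.875 m from the base axis. Payload 4.7 kg.
Tool frame: the origin (TCP) lies at the very end of the fingers, on their centre line; the grasp point (between the pads) lies hold_point_z behind it (hold_point_z is the distance from the TCP to the grasp point, in m); x points along the fingers, y is the direction in which the jaws open and shut, and the axes are right-handed (so a half turn about x gives the same grasp; the last joint's range is limited). The gripper opens to 85 mm and grips with 20 to 120 N. Pads are 22 mm wide; open, the fingers measure 114 mm over their backs; the gripper's body (76 mm by 85 mm) begins 54 mm behind the grasp point. The pads swing forward as they close: fully open they stand 13 mm farther back than shut.
Start: joints at [-1.135, 0.321, -0.07, 1.45, 0.023, 1.371, -0.057], TCP at [0.266, 0.593, 0.231] pointing down, gripper open.
Joint ranges: [-2.86, 2.86], [-0.3, 2.09], [-1.38, 1.24], [0.06, 2.45], [-1.56, 4.7], [0.09, 2.05], [-2.69, 2.69]. Speed limits (rad/s): [2.57, 2.57, 3.14, 3.14, 3.14, 3.14, 3.14].

INTERFACE

Orientations are given as [roll, pitch, yaw] about the fixed x, y, z axes, in that order (R = Rz(yaw) Ry(pitch) Rx(roll)).
In Python, from cell import * gives the robot as it stands.
- The arm moves only by the shell command python3 -m pendant 'ROWS'. ROWS is JSON, a list of rows, each a list of 3 entries, a list of its own where there are three numbers: the finger opening in m, from 0 to 0.0854, then the shift along the tool's x, y, z in m, then the turn, a rotation vector about the tool's x, y, z in rad. A call has exactly 8 rows; each row is the pose to reach, as a shift and turn from the pose measured when the call began, along the tool's axes at that moment; what a row does not reach only later rows make up. A row lasts 1/10 s, in which the tool goes at most 50 mm and 8.59 degrees, less where a joint would pass 70% of its speed; a pose out of reach is approached as far as the arm can. A call with a gripper value outside its range is refused whole. The fingers move at their own pace and stop on an object; the grip force is fixed at half the most. Time passes only in rows, so rows that repeat a pose let the fingers close, or fill a call up. It gives the time, the measured TCP pose, the force and the opening at its end, in the units of the state.
- observe(): the state, without advancing time (a new reading comes with each control period).
- get_image(name): name is "scene" or "top" or "wrist"; returns the picture (480x640x3 uint8, blue, green, red); there is no depth.
- camera_model(name): a dict with "fovy" (degrees; the focal length in pixels is half the picture's height over the tangent of half this angle, whatever the lens; pixels are square), "cx", "cy" (the principal point, pixels), "world_from_camera" (4x4, takes a point from camera to world coordinates). Camera axes: x right, y up, looking along -z (the intrinsics and any distortion apply to the point x, -y, -z); pixel columns grow to the right and rows downward; lengths in m; the calibration is good to about 2 mm. A picture is of the moment at which its call begins: read the wrist's pose just before it. camera_model takes no time and is no camera call; for the wrist camera it gives the pose at the moment of the call.
- close_job(): hands the job in, once; it reports no verdict.
The state is a dict: "t": time; "joint_positions": joint angles; "dq": joint speeds; "tau": joint torques, N m; "tcp_pos": TCP position; "tcp_rot": TCP orientation; "ft_force": force on the tool from outside, world axes, zero at the start; "moment": the same for the moment, N m; "width": finger opening in m.
Only numpy, scipy, OpenCV 4.12 (cv2) and the standard library are available. Lean on these libraries where they do the work, as an engineer would, in place of code of your own. Each camera call takes 0.05 s, during which the arm holds its last target.

TASK

Check the two bench spindles for end float, the left one first, then the right one: pinch its knob, push the shaft home firmly against its inner stop (8 to 12 N, held for a moment), then in the same way draw it out firmly against its outer stop, and feel how far it travels. Finally press the shaft with the smaller float firmly home once more, likewise held, and leave the worn one, with the larger float, drawn fully out. Never force them so hard that a housing slips in its stand, and leave the other things on the desk where they are.

Things in the scene. Friction and masses are not known exactly. Their poses are not given: they have to be found in the camera images.
- knob_a (a point): dark steel knob, 24 mm diameter x 32 mm long, on the front end of a spindle's shaft; point: its middle, 70 mm above the desk. x axis: along the shaft INTO the housing; -x pulls out; z up. Slides along x only. Its stops cannot be seen: fully home its middle is somewhere 85 to 105 mm ahead (-x) of the housing's middle
- housing_a (a point): silver cylindrical bearing housing, 43 mm diameter x 97 mm long; point: its middle, 50 mm behind its front face, 70 mm above the desk; axes as its knob's. The stand's strap (top 98 mm above the desk) holds it by friction only: over about 15 N along x makes it slip
- knob_b (a point): the other spindle's knob, identical in looks: dark steel knob, 24 mm diameter x 32 mm long, on the front end of a spindle's shaft; point: its middle, 70 mm above the desk. x axis: along the shaft INTO the housing; -x pulls out; z up. Slides along x only. Its stops cannot be seen: fully home its middle is somewhere 85 to 105 mm ahead (-x) of the housing's middle
- housing_b (a point): the other spindle's housing: silver cylindrical bearing housing, 43 mm diameter x 97 mm long; point: its middle, 50 mm behind its front face, 70 mm above the desk; axes as its knob's. The stand's strap (top 98 mm above the desk) holds it by friction only: over about 15 N along x makes it slip
- stand_a: grey bench stand 104 x 80 mm of one spindle, fixed to the desk; origin under its centre, x as the knob's. Both spindles look alike and start between their stops. Float: 8 to 28 mm, differing by at least 6 mm. A shaft slides at 2 to 4 N and stays where left; at a stop the force rises about 12 N per mm (spindle of knob_a)
- stand_b: grey bench stand 104 x 80 mm of one spindle, fixed to the desk; origin under its centre, x as the knob's. Both spindles look alike and start between their stops. Float: 8 to 28 mm, differing by at least 6 mm. A shaft slides at 2 to 4 N and stays where left; at a stop the force rises about 12 N per mm (spindle of knob_b)
- bearing_a (a joint): sprung bearing hidden inside the housing of knob_a, in m: 0 unloaded, + when the shaft is pulled out, - when pushed in, 12 N per mm. It gives a little with the shaft's own drag (under 0.35 mm) and clearly only when the shaft bears on a stop; it springs back on release
- bearing_b (a joint): sprung bearing hidden inside the housing of knob_b, in m: 0 unloaded, + when the shaft is pulled out, - when pushed in, 12 N per mm. It gives a little with the shaft's own drag (under 0.35 mm) and clearly only when the shaft bears on a stop; it springs back on release
- brass_weight: turned brass weight 28x28x31 mm, bystander standing between the two stands; origin under its centre
- tin_2: flat round grey tin 54x54x19 mm, bystander behind the stands; origin under its centre
- wood_offcut: wood block 50x58x26 mm, bystander left of the stands; origin under its centre
- pin_vise: thin steel pin vise 10x131x10 mm, bystander lying at the left; origin under its centre

How it is judged:
By the outcome, as a careful person would: the job done as asked, in the order asked, and still so for the second after the job is handed in, with the robot touching nothing.
It also fails if it takes over 72 s, if anything falls off the work surface, if the arm or the gripper's body presses on something with over 40 N, if the wrist force passes 120 N, or if a joint passes its speed limit or range.

## Working session

There is one attempt and no reset: what is moved stays moved. The work goes in short steps, Python scripts to look and compute and a shell command to move; the robot and the scene stay as the last step left them, time stands still between calls to the robot, and variables do not carry over. Pictures are saved under pics/ and viewed, and the job is handed in when it is done.

```bash
mkdir -p pics; ls
python3 - <<'E'
from cell import *
import cv2
s=observe()
print({k:s[k] for k in s})
for n in ("scene","top","wrist"):
    print(n,camera_model(n))
for n in ("scene","top"):
    cv2.imwrite(f"pics/{n}0.png",get_image(n))
import cell
print([x for x in dir(cell) if x[0]!='_'])
try: print(hold_point_z)
except Exception as e: print(e)
E
```

```text
pics
{'t': 0.0, 'joint_positions': array([-1.1348887 ,  0.32184541, -0.07010529,  1.45169273,  0.0225992 ,
        1.37078703, -0.05689202]), 'dq': array([ 0.0011989 , -0.00105395, -0.00019561,  0.00010615, -0.00101364,
       -0.00040079, -0.00089712]), 'tau': array([ 5.61013849e-05, -4.93583930e+01, -3.82102439e-01, -3.14331114e+01,
        1.31084881e-02,  1.15166337e-02,  8.10359268e-06]), 'tcp_pos': array([0.26592726, 0.59251707, 0.2302002 ]), 'tcp_rot': array([-1.52386483,  1.56885126, -1.94561416]), 'ft_force': array([-0.4722382 , -0.20512937,  0.65155508]), 'moment': array([ 0.02424006,  0.00137263, -0.04191881]), 'width': 0.08549849883291932}
scene {'fovy': 53.26025241158733, 'cx': 318.60945658107653, 'cy': 240.44922449164446, 'world_from_camera': array([[-0.5006399 ,  0.63727251, -0.58586981,  0.12809108],
       [-0.86565434, -0.3673834 ,  0.34010588,  0.20334511],
       [ 0.00150128,  0.67743132,  0.7355845 ,  0.72905952],
       [ 0.        ,  0.        ,  0.        ,  1.        ]])}
top {'fovy': 50.86220589093139, 'cx': 336.0067570950484, 'cy': 245.34612507724373, 'world_from_camera': array([[-0.01202193,  0.99590517, -0.08960115,  0.55990404],
       [-0.9995664 , -0.01437797, -0.02569584, -0.13531092],
       [-0.0268789 ,  0.08925339,  0.9956462 ,  1.03952002],
       [ 0.        ,  0.        ,  0.        ,  1.        ]])}
wrist {'fovy': 60.6477284375639, 'cx': 314.4026234876957, 'cy': 235.12309961491843, 'world_from_camera': array([[ 0.40828833, -0.87095845, -0.27337157,  0.19689137],
       [ 0.91285226,  0.38916212,  0.12350549,  0.62325374],
       [-0.00118229, -0.29997371,  0.95394674,  0.37331956],
       [ 0.        ,  0.        ,  0.        ,  1.        ]])}
['PlanningError', 'camera_model', 'close_job', 'get_image', 'hold_point_z', 'observe']
0.0187
```

View pics/scene0.png

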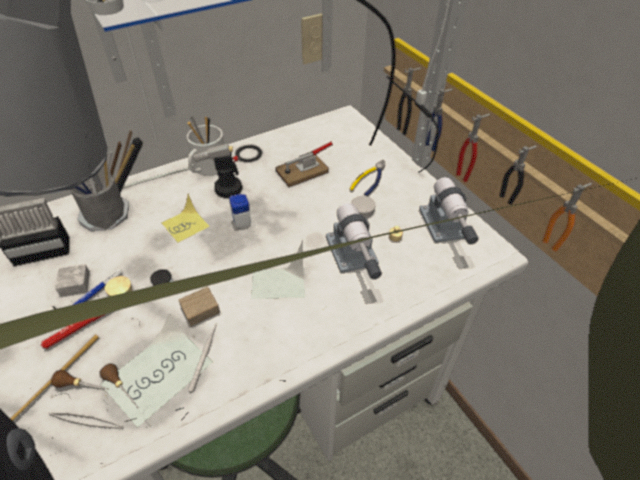

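View pics/top0.png

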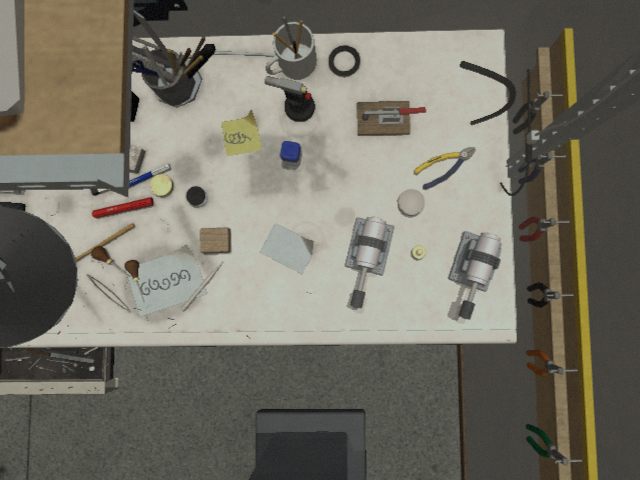

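The spindles are at about (370,245) and (477,260) in the top view, with knobs at (358,299) and (466,308). The brass weight is at (418,252) and the tin at (411,203). I'll measure them in detail.

```bash
cat > h.py <<'E'
import numpy as np, cv2
from cell import *
def ray(name,u,v,m=None):
    m=m or camera_model(name); f=240/np.tan(np.radians(m['fovy']/2))
    T=m['world_from_camera']
    d=T[:3,:3]@np.array([(u-m['cx'])/f,-(v-m['cy'])/f,-1.0]); return T[:3,3],d
def onz(name,u,v,z,m=None):
    o,d=ray(name,u,v,m); return o+d*(z-o[2])/d[2]
def proj(name,p,m=None):
    m=m or camera_model(name); f=240/np.tan(np.radians(m['fovy']/2))
    q=np.linalg.inv(m['world_from_camera'])@np.append(p,1)
    return m['cx']+f*q[0]/-q[2], m['cy']-f*q[1]/-q[2]
E
python3 - <<'E'
from h import *
im=cv2.imread('pics/top0.png')
c=im[200:335,330:530]; c=cv2.resize(c,None,fx=4,fy=4,interpolation=cv2.INTER_CUBIC); cv2.imwrite('pics/c0.png',c)
hsv=cv2.cvtColor(im,cv2.COLOR_BGR2HSV)
m=((im.max(2)<75)).astype(np.uint8); m[:270]=0;m[328:]=0;m[:,:340]=0;m[:,500:]=0
n,l,st,ce=cv2.connectedComponentsWithStats(m)
for i in range(1,n):
    if st[i,4]>40:
        pts=np.argwhere(l==i)[:,::-1].astype(np.float32)
        r=cv2.minAreaRect(pts); print(st[i],ce[i],r,onz('top',*ce[i],0.07))
E
```

```text
[351 290  14  17  86] [357.08139535 297.46511628] ((357.2696533203125, 297.8314514160156), (10.94316291809082, 15.140541076660156), 12.994616508483887) [ 0.54666324 -0.14933884  0.07      ]
[459 301  15  17 162] [465.7962963  309.27160494] ((466.0500183105469, 309.3500061035156), (11.067971229553223, 16.443843841552734), 18.434947967529297) [ 0.52201297 -0.35479014  0.07      ]
```

View pics/c0.png

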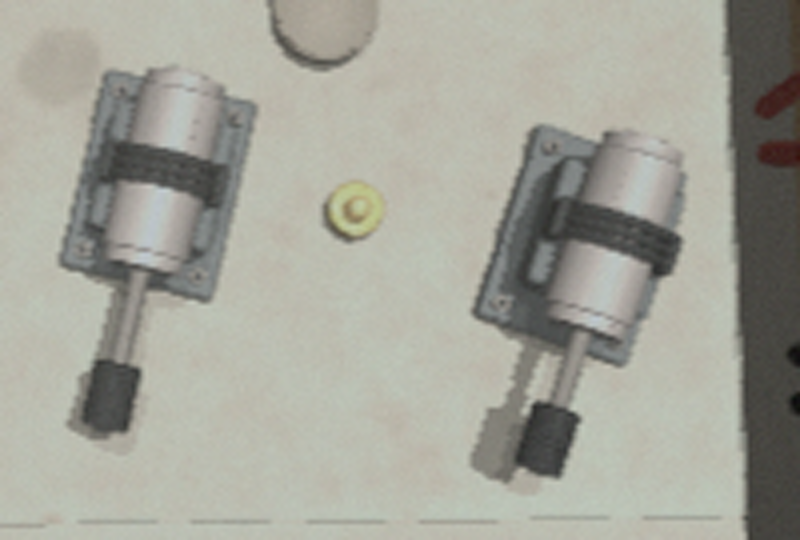

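Run:
```python
from h import *
from scipy.spatial.transform import Rotation as R
s=observe(); r=R.from_euler('xyz',s['tcp_rot']); print(r.as_matrix().round(3))
cv2.imwrite('pics/w0.png',get_image('wrist'))
print('tcp in scene',proj('scene',s['tcp_pos']),'top',proj('top',s['tcp_pos']))
# lamp: rays
for z in (0,.2,.4,.5): print(z,onz('top',20,277,z).round(3),onz('top',78,277,z).round(3),onz('scene',50,185,z).round(3),onz('scene',105,165,z).round(3))
```

```text
[[-0.001  0.409  0.912]
 [-0.002  0.912 -0.409]
 [-1.    -0.002  0.   ]]
tcp in scene (np.float64(-298.9743426609938), np.float64(837.1814275077135)) top (np.float64(-108.19779226701462), np.float64(482.813480535419))
0 [0.597 0.554 0.   ] [0.595 0.431 0.   ] [1.17  0.318 0.   ] [1.182 0.19  0.   ]
0.2 [0.589 0.421 0.2  ] [0.588 0.322 0.2  ] [0.884 0.286 0.2  ] [0.893 0.194 0.2  ]
0.4 [0.582 0.289 0.4  ] [0.581 0.213 0.4  ] [0.599 0.255 0.4  ] [0.604 0.197 0.4  ]
0.5 [0.579 0.222 0.5  ] [0.578 0.158 0.5  ] [0.456 0.239 0.5  ] [0.459 0.199 0.5  ]
```

View pics/w0.png

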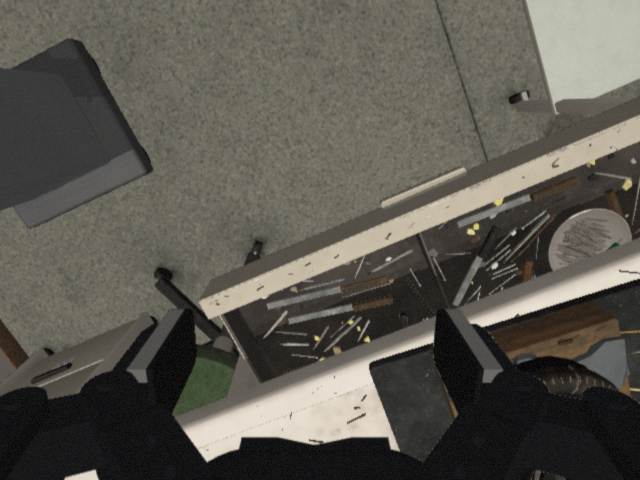

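The lamp shade triangulates to about (0.58, 0.25, 0.4), so I'll swing inside it (smaller radius).

```bash
python3 -m pendant '[[0.085,[0.003,-0.033,0.030],[0,0,0]],[0.085,[0.006,-0.066,0.059],[-0.02,0,0]],[0.085,[0.009,-0.099,0.089],[-0.05,0,0]],[0.085,[0.012,-0.132,0.118],[-0.08,0,0]],[0.085,[0.015,-0.165,0.148],[-0.11,0,0]],[0.085,[0.018,-0.198,0.177],[-0.13,0,0]],[0.085,[0.021,-0.231,0.207],[-0.15,0,0]],[0.085,[0.024,-0.264,0.236],[-0.17,0,0]]]'
python3 - <<'E'
from h import *
cv2.imwrite('pics/s1.png',get_image('scene'))
E
```

```text
t: 0.95
tcp_pos: [0.3734, 0.2532, 0.2066]
tcp_rot: [-1.698, 1.569, -1.949]
ft_force: [0.8, 0.2, -0.4]
width: 0.0846
```

View pics/s1.png

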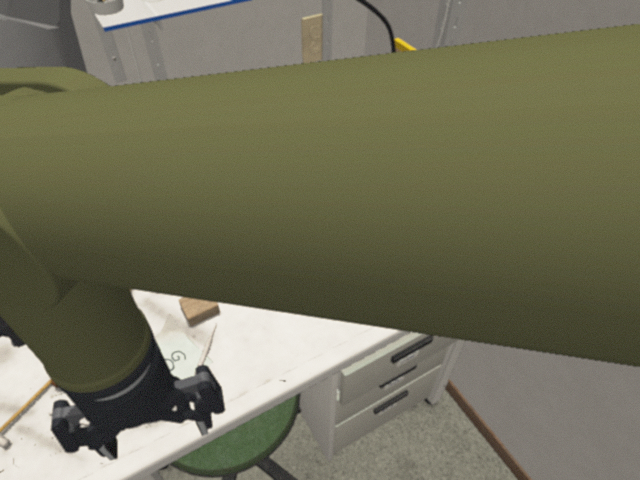

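```bash
python3 -m pendant '[[0.085,[0,-0.041,0.026],[0,0,0]],[0.085,[0,-0.082,0.053],[0,0,0]],[0.085,[0,-0.124,0.080],[0,0,0]],[0.085,[0,-0.165,0.107],[0,0,0]],[0.085,[0,-0.206,0.135],[0,0,0]],[0.085,[0,-0.247,0.163],[0,0,0]],[0.085,[0,-0.289,0.192],[0,0,0]],[0.085,[0,-0.330,0.220],[0,0,0]]]'
python3 - <<'E'
from h import *
import pickle
s=observe();m=camera_model('wrist');im=get_image('wrist')
pickle.dump((s,m),open('w1.pkl','wb'))
cv2.imwrite('pics/w1.png',im)
cv2.imwrite('pics/t1.png',get_image('top'))
E
```

```text
t: 1.8
tcp_pos: [0.5021, -0.1253, 0.2085]
tcp_rot: [-1.278, 1.565, -1.537]
ft_force: [0.3, 0.8, 0.1]
width: 0.085
```

View pics/w1.png

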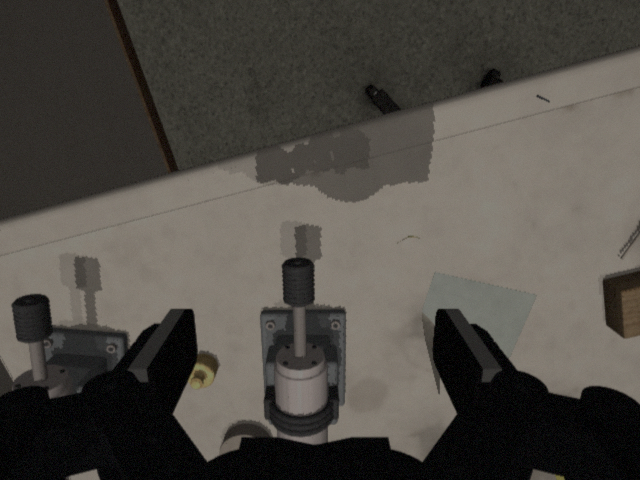

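The wrist view shows left knob at (298,281), shaft down to the housing front near (299,355), right knob at (32,318).

Run:
```python
from h import *
import pickle
from scipy.spatial.transform import Rotation as R
s,m=pickle.load(open('w1.pkl','rb')); im=cv2.imread('pics/w1.png')
r=R.from_euler('xyz',s['tcp_rot']).as_matrix(); print(r.round(4), s['tcp_pos'])
print('dist?',m.keys(), 'tcp px',proj('wrist',s['tcp_pos'],m))
c=im[240:450,230:370]; cv2.imwrite('pics/w1c.png',cv2.resize(c,None,fx=4,fy=2.8,interpolation=cv2.INTER_CUBIC))
g=im.max(2)
for v in range(256,312,6): print(v,g[v,276:322])
for v in (310,318,326,334,340): print(v,g[v,286:314])
for v in (365,375,385,395): print(v,g[v,264:342:2])
```

```text
[[ 2.000e-04  2.563e-01  9.666e-01]
 [-5.700e-03  9.666e-01 -2.563e-01]
 [-1.000e+00 -5.400e-03  1.600e-03]] [ 0.50210483 -0.12527139  0.20849903]
dist? dict_keys(['fovy', 'cx', 'cy', 'world_from_camera']) tcp px (np.float64(315.56652621019714), np.float64(310.4770713392236))
256 [135 132 131 132 131 132 129 125 128 120 117 120 116 121 116 115 117 117
 120 112  79  70  67  68  68  69  73  83  88  86  88  90  88  90  86  87
  88  86  88  88  88  88  88  92  94 107]
262 [132 132 133 131 131 128 126  97  51  23  16  22  20  13  22  15  24  17
  26  29  36  32  38  37  29  25  18  20  18  24  16  15  18  18  18  27
  53  88 110 131 134 137 133 134 131 134]
268 [131 135 135 131 127 120  62  28  34  36  38  35  35  39  30  41  40  41
  33  39  40  40  42  43  42  38  38  43  38  41  34  34  37  34  31  31
  32  58  95 131 133 134 133 134 134 136]
274 [133 131 131 131 129 127  95  39  30  32  34  36  38  33  41  41  42  39
  45  48  44  49  44  45  42  46  42  41  39  40  37  37  29  32  28  25
  24  45  99 129 133 133 136 135 134 133]
280 [132 131 132 132 131 124  81  30  33  34  39  35  3
[... 1579 characters left out ...]
41  71  81  93  98 102 102  98  99  96  90
  80  66  40  29  34  35  32  37  35  32]
365 [75 68 76 68 75 62 63 88 92 67 45 43 56 57 51 56 60 57 54 54 60 56 54 53
 52 54 66 94 93 84 64 61 70 83 81 78 69 53 67]
375 [ 73  71  79  82  84  69  87  96  91  86 104 119 124 131 135 133 135 131
 133 133 131 132 127 122 114 101  85  89 100 101  90  74  67  82  84  80
  66  60  82]
385 [ 76  52  57  47  41  55  83  97 108 113 116 119 124 130 134 132 131 131
 131 131 131 133 131 131 126 123 118 114 111 101  90  71  46  57  54  41
  36  68  83]
395 [ 92  14  17  24  10  22  81  94 107 110 116 117 122 130 134 134 129 134
 127 130 132 135 129 129 124 120 115 116 109  99  86  67  41  12  17  14
  16  48  82]
```

View pics/w1c.png

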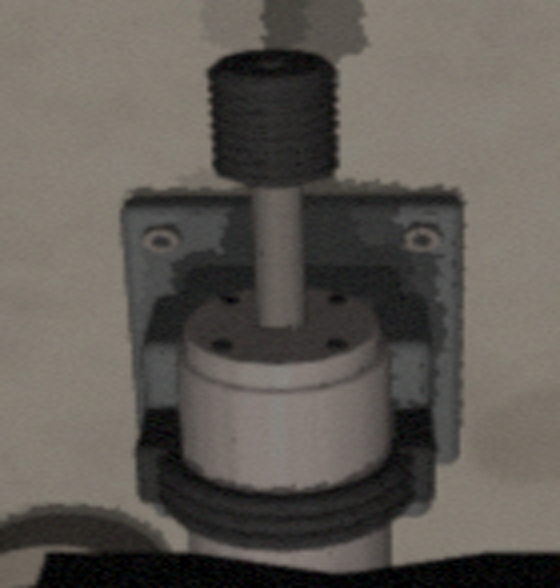

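Run:
```python
from h import *
import pickle
from scipy.spatial.transform import Rotation as R
s,m=pickle.load(open('w1.pkl','rb'))
P=lambda u,v,z:onz('wrist',u,v,z,m)
f=P(297.5,267,.082);b=P(298.5,306.8,.082);print('knob top front/back',f,b,np.linalg.norm(f-b),'mid',(f+b)/2)
f2=P(297.4,258.5,.058);print('face bottom',f2)
pts=[P(297.6,268,.07),P(298.4,298,.07),P(299,310,.07),P(299.8,340,.07),P(300.8,395,.075)]
pts=np.array(pts);print(pts.round(4))
A=pts[0:5,:2];d=np.polyfit(A[:,0],A[:,1],1);print('yaw',np.degrees(np.arctan(d[0])),A[:,1]-np.polyval(d,A[:,0]))
# stand corners top view heights ~? 
r=R.from_euler('xyz',s['tcp_rot']).as_matrix()
a=np.arctan(d[0])
k=(f+b)/2; k[2]=.07; k[1]=np.polyval(d,k[0]); print('knob a',k)
tgt=np.array([k[0],k[1],.0513]); print('tool shift',r.T@(tgt-s['tcp_pos']), 'yaw tool z',np.degrees(np.arctan2(r[1,2],r[0,2])))
# housing front: top edge of face at z=.0915, v: crop 380?->
hf=P(300,240+362/2.8,.0915);print('housing face top',hf)
# knob in top cam
print(proj('top',k))
# left-right other knob
print('knobb',P(32,320,.07))
```

```text
knob top front/back [ 0.53067989 -0.14624031  0.082     ] [ 0.56094316 -0.15387254  0.082     ] 0.031210845423786906 mid [ 0.54581152 -0.15005643  0.082     ]
face bottom [ 0.53300506 -0.1480593   0.058     ]
[[ 0.536  -0.1482  0.07  ]
 [ 0.5597 -0.1541  0.07  ]
 [ 0.5695 -0.1564  0.07  ]
 [ 0.5949 -0.1627  0.07  ]
 [ 0.6409 -0.1744  0.075 ]]
yaw -13.998543563480883 [-5.57356713e-05 -8.68198330e-05  1.20746447e-04  9.30070711e-05
 -7.11980138e-05]
knob a [ 0.54581152 -0.15057633  0.07      ]
tool shift [ 0.15734882 -0.01240211  0.04847358] yaw tool z -14.84895914674895
housing face top [ 0.60613954 -0.16480102  0.0915    ]
(np.float64(357.7370064472215), np.float64(297.90592565699495))
knobb [ 0.52567934 -0.35831322  0.07      ]
```

```bash
python3 -m pendant '[[0.085,[0.022,-0.006,0.024],[-0.007,0,0.002]],[0.085,[0.045,-0.0124,0.0485],[-0.015,0,0.005]],[0.085,[0.07,-0.0124,0.0485],[-0.015,0,0.005]],[0.085,[0.095,-0.0124,0.0485],[-0.015,0,0.005]],[0.085,[0.12,-0.0124,0.0485],[-0.015,0,0.005]],[0.085,[0.14,-0.0124,0.0485],[-0.015,0,0.005]],[0.085,[0.157,-0.0124,0.0485],[-0.015,0,0.005]],[0.085,[0.157,-0.0124,0.0485],[-0.015,0,0.005]]]'
cat > st.py <<'E'
from h import *
from scipy.spatial.transform import Rotation as R
import sys
s=observe(); r=R.from_euler('xyz',s['tcp_rot']).as_matrix()
yaw=np.arctan2(r[1,2],r[0,2])
print('t',s['t'],'p',s['tcp_pos'].round(5),'w',round(s['width'],4),'yaw',np.degrees(yaw).round(3),'tool F',(r.T@s['ft_force']).round(2),'along z',(r[:,2]@s['tcp_pos']).round(5),'y',(r[:,1]@s['tcp_pos']).round(5))
print('tilt',r[2].round(4),'M',(r.T@s['moment']).round(3))
E
python3 st.py
python3 - <<'E'
from h import *
cv2.imwrite('pics/w2.png',get_image('wrist'))
E
```

```text
t: 2.7
tcp_pos: [0.5435, -0.1567, 0.0493]
tcp_rot: [-1.96, 1.564, -2.215]
ft_force: [-0.5, 0.7, -0.2]
width: 0.0849
t 2.7 p [ 0.54346 -0.15666  0.04927] w 0.0849 yaw -14.605 tool F [ 0.23  0.57 -0.67] along z 0.56528 y -0.01487
tilt [-1.     -0.0061 -0.0025] M [-0.051 -0.035  0.101]
```

View pics/w2.png

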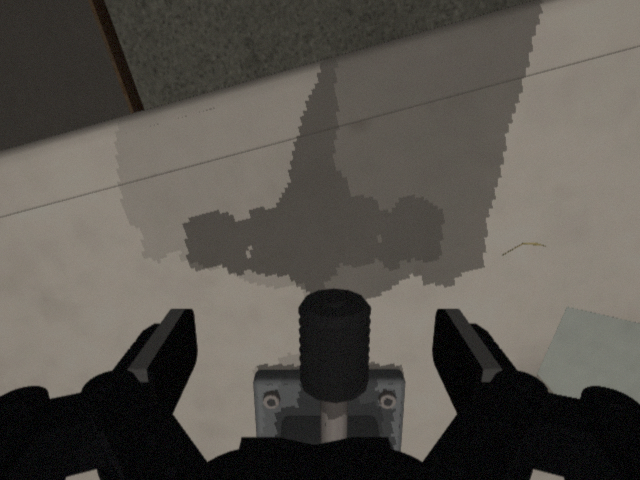

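Knob at col 334 vs finger centre ≈315: about 6 mm off in tool y, matching the measured TCP. Correcting.

```bash
python3 -m pendant '[[0.085,[-0.001,0.003,0.0004],[-0.004,0,0.003]],[0.085,[-0.002,0.0065,0.0007],[-0.010,0,0.006]],[0.085,[-0.002,0.0065,0.0007],[-0.010,0,0.006]],[0.085,[-0.002,0.0065,0.0007],[-0.010,0,0.006]],[0.085,[-0.002,0.0065,0.0007],[-0.010,0,0.006]],[0.085,[-0.002,0.0065,0.0007],[-0.010,0,0.006]],[0.085,[-0.002,0.0065,0.0007],[-0.010,0,0.006]],[0.085,[-0.002,0.0065,0.0007],[-0.010,0,0.006]]]'; python3 st.py
```

```text
t: 3.55
tcp_pos: [0.5469, -0.1511, 0.0528]
tcp_rot: [1.506, 1.571, 1.26]
ft_force: [-0.2, 0.5, -0.4]
width: 0.0849
t 3.55 p [ 0.54688 -0.15109  0.05275] w 0.0849 yaw -14.044 tool F [ 0.4   0.42 -0.3 ] along z 0.5672 y -0.01386
tilt [-1.e+00  1.e-04  0.e+00] M [ 0.059  0.014 -0.036]
```

```bash
python3 -m pendant '[[0.06,[0,0,0],[0,0,0]],[0.04,[0,0,0],[0,0,0]],[0.02,[0,0,0],[0,0,0]],[0.01,[0,0,0],[0,0,0]],[0.01,[0,0,0],[0,0,0]],[0.01,[0,0,0],[0,0,0]],[0.01,[0,0,0],[0,0,0]],[0.01,[0,0,0],[0,0,0]]]'; python3 st.py
```

```text
t: 4.35
tcp_pos: [0.5469, -0.1509, 0.0528]
tcp_rot: [1.873, 1.57, 1.628]
ft_force: [-1.1, 0.1, 0.8]
width: 0.0231
t 4.35 p [ 0.54689 -0.15091  0.05277] w 0.0231 yaw -14.039 tool F [-0.85 -0.16 -1.09] along z 0.56716 y -0.01372
tilt [-1.e+00  3.e-04 -1.e-04] M [-0.029  0.125  0.172]
```

```bash
python3 -m pendant '[[0.01,[0,0,0.001],[0,0,0]],[0.01,[0,0,0.002],[0,0,0]],[0.01,[0,0,0.003],[0,0,0]],[0.01,[0,0,0.004],[0,0,0]],[0.01,[0,0,0.004],[0,0,0]],[0.01,[0,0,0.004],[0,0,0]],[0.01,[0,0,0.004],[0,0,0]],[0.01,[0,0,0.004],[0,0,0]]]'; python3 st.py;  python3 -c "
from h import *
for i in range(3):
  get_image('wrist');s=observe();print(s['t'],s['tcp_pos'].round(5),s['ft_force'].round(2))"
```

```text
t: 5.15
tcp_pos: [0.5508, -0.1519, 0.0528]
tcp_rot: [1.488, 1.571, 1.243]
ft_force: [-0.9, 1.0, 1.5]
width: 0.0231
t 5.15 p [ 0.5508  -0.15192  0.05278] w 0.0231 yaw -14.038 tool F [-1.46  0.73 -1.13] along z 0.5712 y -0.01376
tilt [-1.e+00  2.e-04  0.e+00] M [0.015 0.399 0.143]
5.2 [ 0.55079 -0.15189  0.05276] [-1.53  1.38  0.44]
5.25 [ 0.55079 -0.15189  0.05278] [-1.84  1.03  1.3 ]
5.3 [ 0.55078 -0.15189  0.05278] [-1.59  0.43  0.93]
```

Arm is stiff and tracks well. Now creep home in ≤0.9 mm increments, settled at the end of each call. By vision the knob is about 108 mm ahead of the housing's middle, so the stop can't be nearer than about 1 mm.

```bash
python3 -m pendant '[[0.01,[0,0,0.0005],[0,0,0]],[0.01,[0,0,0.001],[0,0,0]],[0.01,[0,0,0.0015],[0,0,0]],[0.01,[0,0,0.0019],[0,0,0]],[0.01,[0,0,0.0019],[0,0,0]],[0.01,[0,0,0.0019],[0,0,0]],[0.01,[0,0,0.0019],[0,0,0]],[0.01,[0,0,0.0019],[0,0,0]]]'; python3 st.py|head -1
```

```text
t: 6.1
tcp_pos: [0.5527, -0.1524, 0.0528]
tcp_rot: [1.075, 1.57, 0.83]
ft_force: [-2.3, 2.6, 2.1]
width: 0.0227
t 6.1 p [ 0.5527  -0.15236  0.05281] w 0.0227 yaw -14.036 tool F [-2.13  1.93 -2.88] along z 0.57316 y -0.01375
```

```bash
python3 -m pendant '[[0.01,[0,0,0.0003],[0,0,0]],[0.01,[0,0,0.0006],[0,0,0]],[0.01,[0,0,0.0009],[0,0,0]],[0.01,[0,0,0.0009],[0,0,0]],[0.01,[0,0,0.0009],[0,0,0]],[0.01,[0,0,0.0009],[0,0,0]],[0.01,[0,0,0.0009],[0,0,0]],[0.01,[0,0,0.0009],[0,0,0]]]'; python3 st.py|head -1
```

```text
t: 6.9
tcp_pos: [0.5536, -0.1526, 0.0528]
tcp_rot: [1.071, 1.571, 0.826]
ft_force: [-0.7, 1.3, 2.5]
width: 0.0229
t 6.9 p [ 0.55356 -0.15261  0.05279] w 0.0229 yaw -14.038 tool F [-2.53  1.08 -1.02] along z 0.57406 y -0.01377
```

```bash
cat > ok.py <<'E'
# exit 0 if force along tool z is below a limit
from h import *
from scipy.spatial.transform import Rotation as R
import sys
s=observe(); r=R.from_euler('xyz',s['tcp_rot']).as_matrix(); f=r.T@s['ft_force']
print(round(s['t'],2),'z',(r[:,2]@s['tcp_pos']).round(5),'F',f.round(2),'w',round(s['width'],4),flush=True)
sys.exit(0 if abs(f[2])<float(sys.argv[1]) else 1)
E
python3 -m pendant '[[0.01,[0,0,0.0003],[0,0,0]],[0.01,[0,0,0.0006],[0,0,0]],[0.01,[0,0,0.0009],[0,0,0]],[0.01,[0,0,0.0009],[0,0,0]],[0.01,[0,0,0.0009],[0,0,0]],[0.01,[0,0,0.0009],[0,0,0]],[0.01,[0,0,0.0009],[0,0,0]],[0.01,[0,0,0.0009],[0,0,0]]]' >/dev/null; python3 ok.py 3.8 && python3 -m pendant '[[0.01,[0,0,0.0003],[0,0,0]],[0.01,[0,0,0.0006],[0,0,0]],[0.01,[0,0,0.0009],[0,0,0]],[0.01,[0,0,0.0009],[0,0,0]],[0.01,[0,0,0.0009],[0,0,0]],[0.01,[0,0,0.0009],[0,0,0]],[0.01,[0,0,0.0009],[0,0,0]],[0.01,[0,0,0.0009],[0,0,0]]]' >/dev/null&& python3 ok.py 3.8 && python3 -m pendant '[[0.01,[0,0,0.0003],[0,0,0]],[0.01,[0,0,0.0006],[0,0,0]],[0.01,[0,0,0.0009],[0,0,0]],[0.01,[0,0,0.0009],[0,0,0]],[0.01,[0,0,0.0009],[0,0,0]],[0.01,[0,0,0.0009],[0,0,0]],[0.01,[0,0,0.0009],[0,0,0]],[0.01,[0,0,0.0009],[0,0,0]]]' >/dev/null; python3 ok.py 3.8
```

```text
7.7 z 0.57502 F [-1.55  0.68 -2.33] w 0.0225
8.5 z 0.57597 F [-0.28  1.06 -2.51] w 0.0227
9.3 z 0.57689 F [-0.71  0.35 -1.14] w 0.0229
```

```bash
python3 -m pendant '[[0.01,[0,0,0.0003],[0,0,0]],[0.01,[0,0,0.0006],[0,0,0]],[0.01,[0,0,0.0009],[0,0,0]],[0.01,[0,0,0.0009],[0,0,0]],[0.01,[0,0,0.0009],[0,0,0]],[0.01,[0,0,0.0009],[0,0,0]],[0.01,[0,0,0.0009],[0,0,0]],[0.01,[0,0,0.0009],[0,0,0]]]' >/dev/null; python3 ok.py 3.8 && python3 -m pendant '[[0.01,[0,0,0.0003],[0,0,0]],[0.01,[0,0,0.0006],[0,0,0]],[0.01,[0,0,0.0009],[0,0,0]],[0.01,[0,0,0.0009],[0,0,0]],[0.01,[0,0,0.0009],[0,0,0]],[0.01,[0,0,0.0009],[0,0,0]],[0.01,[0,0,0.0009],[0,0,0]],[0.01,[0,0,0.0009],[0,0,0]]]' >/dev/null&& python3 ok.py 3.8 && python3 -m pendant '[[0.01,[0,0,0.0003],[0,0,0]],[0.01,[0,0,0.0006],[0,0,0]],[0.01,[0,0,0.0009],[0,0,0]],[0.01,[0,0,0.0009],[0,0,0]],[0.01,[0,0,0.0009],[0,0,0]],[0.01,[0,0,0.0009],[0,0,0]],[0.01,[0,0,0.0009],[0,0,0]],[0.01,[0,0,0.0009],[0,0,0]]]' >/dev/null && python3 ok.py 3.8 && python3 -m pendant '[[0.01,[0,0,0.0003],[0,0,0]],[0.01,[0,0,0.0006],[0,0,0]],[0.01,[0,0,0.0009],[0,0,0]],[0.01,[0,0,0.0009],[0,0,0]],[0.01,[0,0,0.0009],[0,0,0]],[0.01,[0,0,0.0009],[0,0,0]],[0.01,[0,0,0.0009],[0,0,0]],[0.01,[0,0,0.0009],[0,0,0]]]' >/dev/null; python3 ok.py 3.8
```

```text
10.1 z 0.57784 F [-1.21  0.73 -2.28] w 0.023
10.9 z 0.57875 F [-1.38  0.9  -2.4 ] w 0.0224
11.7 z 0.57969 F [-1.4   1.13 -1.97] w 0.0223
12.5 z 0.5806 F [-1.72  1.28 -2.34] w 0.0223
```

```bash
python3 -m pendant '[[0.01,[0,0,0.0003],[0,0,0]],[0.01,[0,0,0.0006],[0,0,0]],[0.01,[0,0,0.0009],[0,0,0]],[0.01,[0,0,0.0009],[0,0,0]],[0.01,[0,0,0.0009],[0,0,0]],[0.01,[0,0,0.0009],[0,0,0]],[0.01,[0,0,0.0009],[0,0,0]],[0.01,[0,0,0.0009],[0,0,0]]]' >/dev/null; python3 ok.py 3.8 && python3 -m pendant '[[0.01,[0,0,0.0003],[0,0,0]],[0.01,[0,0,0.0006],[0,0,0]],[0.01,[0,0,0.0009],[0,0,0]],[0.01,[0,0,0.0009],[0,0,0]],[0.01,[0,0,0.0009],[0,0,0]],[0.01,[0,0,0.0009],[0,0,0]],[0.01,[0,0,0.0009],[0,0,0]],[0.01,[0,0,0.0009],[0,0,0]]]' >/dev/null&& python3 ok.py 3.8 && python3 -m pendant '[[0.01,[0,0,0.0003],[0,0,0]],[0.01,[0,0,0.0006],[0,0,0]],[0.01,[0,0,0.0009],[0,0,0]],[0.01,[0,0,0.0009],[0,0,0]],[0.01,[0,0,0.0009],[0,0,0]],[0.01,[0,0,0.0009],[0,0,0]],[0.01,[0,0,0.0009],[0,0,0]],[0.01,[0,0,0.0009],[0,0,0]]]' >/dev/null && python3 ok.py 3.8 && python3 -m pendant '[[0.01,[0,0,0.0003],[0,0,0]],[0.01,[0,0,0.0006],[0,0,0]],[0.01,[0,0,0.0009],[0,0,0]],[0.01,[0,0,0.0009],[0,0,0]],[0.01,[0,0,0.0009],[0,0,0]],[0.01,[0,0,0.0009],[0,0,0]],[0.01,[0,0,0.0009],[0,0,0]],[0.01,[0,0,0.0009],[0,0,0]]]' >/dev/null; python3 ok.py 3.8
```

```text
13.3 z 0.58156 F [-1.13  1.38 -3.61] w 0.0232
14.1 z 0.58217 F [-2.58  0.45 -3.73] w 0.0225
14.9 z 0.58228 F [-2.58  1.14 -5.87] w 0.0224
14.9 z 0.58228 F [-2.58  1.14 -5.87] w 0.0224
```

Contact with the stop shows at z≈0.582, and the arm yields there (about 7 N/mm). Raising to about 9–10 N.

```bash
python3 -m pendant '[[0.01,[0,0,0.0004],[0,0,0]],[0.01,[0,0,0.0007],[0,0,0]],[0.01,[0,0,0.0010],[0,0,0]],[0.01,[0,0,0.0014],[0,0,0]],[0.01,[0,0,0.0014],[0,0,0]],[0.01,[0,0,0.0014],[0,0,0]],[0.01,[0,0,0.0014],[0,0,0]],[0.01,[0,0,0.0014],[0,0,0]]]' >/dev/null; python3 ok.py 3.8; for i in 1 2 3; do python3 -c "
from h import *
get_image('wrist')"; python3 ok.py 3.8; done
```

```text
15.7 z 0.5822 F [-4.45  0.53 -8.37] w 0.0229
15.75 z 0.58223 F [-4.82  0.53 -8.25] w 0.0226
15.8 z 0.58221 F [-4.46  0.87 -7.59] w 0.0226
15.85 z 0.58222 F [-4.63  1.41 -7.78] w 0.0229
```

```bash
python3 -m pendant '[[0.01,[0,0,0.0014],[0,0,0]],[0.01,[0,0,0.0016],[0,0,0]],[0.01,[0,0,0.0018],[0,0,0]],[0.01,[0,0,0.0018],[0,0,0]],[0.01,[0,0,0.0018],[0,0,0]],[0.01,[0,0,0.0018],[0,0,0]],[0.01,[0,0,0.0018],[0,0,0]],[0.01,[0,0,0.0018],[0,0,0]]]' >/dev/null; python3 ok.py 3.8; for i in 1 2 3; do python3 -c "
from h import *
get_image('wrist')"; python3 ok.py 3.8; done; python3 st.py
```

```text
16.65 z 0.58211 F [-5.26  1.02 -9.68] w 0.0227
16.7 z 0.58213 F [-6.19  0.3  -9.42] w 0.0228
16.75 z 0.5821 F [ -5.86   1.19 -10.  ] w 0.023
16.8 z 0.58215 F [-5.71  0.32 -8.82] w 0.0228
t 16.8 p [ 0.56183 -0.15467  0.05235] w 0.0228 yaw -14.048 tool F [-5.71  0.32 -8.82] along z 0.58215 y -0.0136
tilt [-1.      0.0013 -0.0078] M [-0.009  1.605  0.183]
```

Home A held at about 9.5 N. Now draw back to the known-free start position, then on in yielding 1.3 mm steps.

```bash
python3 -m pendant '[[0.01,[0,0,-0.001],[0,-0.002,0]],[0.01,[0,0,-0.003],[0,-0.004,0]],[0.01,[0,0,-0.006],[0,-0.008,0]],[0.01,[0,0,-0.009],[0,-0.008,0]],[0.01,[0,0,-0.012],[0,-0.008,0]],[0.01,[0,0,-0.0145],[0,-0.008,0]],[0.01,[0,0,-0.0155],[0,-0.008,0]],[0.01,[0,0,-0.0155],[0,-0.008,0]]]' >/dev/null; python3 ok.py 5;python3 st.py
python3 ok.py 5 && python3 -m pendant '[[0.01,[0,0,-0.0004],[0,0,0]],[0.01,[0,0,-0.0008],[0,0,0]],[0.01,[0,0,-0.0012],[0,0,0]],[0.01,[0,0,-0.0014],[0,0,0]],[0.01,[0,0,-0.0014],[0,0,0]],[0.01,[0,0,-0.0014],[0,0,0]],[0.01,[0,0,-0.0014],[0,0,0]],[0.01,[0,0,-0.0014],[0,0,0]]]' >/dev/null; python3 ok.py 5
```

```text
17.6 z 0.56711 F [-1.22  0.23  1.74] w 0.0228
t 17.6 p [ 0.54682 -0.15086  0.05262] w 0.0228 yaw -14.045 tool F [-1.22  0.23  1.74] along z 0.56711 y -0.01357
tilt [-1.0e+00  1.5e-03  5.0e-04] M [-0.033 -0.453  0.135]
17.6 z 0.56711 F [-1.22  0.23  1.74] w 0.0228
18.4 z 0.56573 F [-1.46  0.71  2.58] w 0.0228
```

```bash
python3 -m pendant '[[0.01,[0,0,-0.0004],[0,0,0]],[0.01,[0,0,-0.0008],[0,0,0]],[0.01,[0,0,-0.0012],[0,0,0]],[0.01,[0,0,-0.0016],[0,0,0]],[0.01,[0,0,-0.0018],[0,0,0]],[0.01,[0,0,-0.0018],[0,0,0]],[0.01,[0,0,-0.0018],[0,0,0]],[0.01,[0,0,-0.0018],[0,0,0]]]' >/dev/null; python3 ok.py 4.5 && python3 -m pendant '[[0.01,[0,0,-0.0004],[0,0,0]],[0.01,[0,0,-0.0008],[0,0,0]],[0.01,[0,0,-0.0012],[0,0,0]],[0.01,[0,0,-0.0016],[0,0,0]],[0.01,[0,0,-0.0018],[0,0,0]],[0.01,[0,0,-0.0018],[0,0,0]],[0.01,[0,0,-0.0018],[0,0,0]],[0.01,[0,0,-0.0018],[0,0,0]]]' >/dev/null; python3 ok.py 4.5
```

```text
19.2 z 0.56387 F [-0.91  0.5   2.98] w 0.0224
20.0 z 0.56201 F [-0.47 -0.48  0.99] w 0.0229
```

```bash
python3 -m pendant '[[0.01,[0,0,-0.0004],[0,0,0]],[0.01,[0,0,-0.0008],[0,0,0]],[0.01,[0,0,-0.0012],[0,0,0]],[0.01,[0,0,-0.0016],[0,0,0]],[0.01,[0,0,-0.0018],[0,0,0]],[0.01,[0,0,-0.0018],[0,0,0]],[0.01,[0,0,-0.0018],[0,0,0]],[0.01,[0,0,-0.0018],[0,0,0]]]' >/dev/null; python3 ok.py 4.5 && python3 -m pendant '[[0.01,[0,0,-0.0004],[0,0,0]],[0.01,[0,0,-0.0008],[0,0,0]],[0.01,[0,0,-0.0012],[0,0,0]],[0.01,[0,0,-0.0016],[0,0,0]],[0.01,[0,0,-0.0018],[0,0,0]],[0.01,[0,0,-0.0018],[0,0,0]],[0.01,[0,0,-0.0018],[0,0,0]],[0.01,[0,0,-0.0018],[0,0,0]]]' >/dev/null; python3 ok.py 4.5; python3 st.py | tail -1
```

```text
20.8 z 0.56019 F [-1.16  0.4   2.07] w 0.023
21.6 z 0.5583 F [-0.73  0.32  2.52] w 0.0225
tilt [-1.      0.0015 -0.    ] M [ 0.008 -0.487  0.096]
```

```bash
python3 -m pendant '[[0.01,[0,0,-0.0004],[0,0,0]],[0.01,[0,0,-0.0008],[0,0,0]],[0.01,[0,0,-0.0012],[0,0,0]],[0.01,[0,0,-0.0016],[0,0,0]],[0.01,[0,0,-0.0018],[0,0,0]],[0.01,[0,0,-0.0018],[0,0,0]],[0.01,[0,0,-0.0018],[0,0,0]],[0.01,[0,0,-0.0018],[0,0,0]]]' >/dev/null; python3 ok.py 4.5 && python3 -m pendant '[[0.01,[0,0,-0.0004],[0,0,0]],[0.01,[0,0,-0.0008],[0,0,0]],[0.01,[0,0,-0.0012],[0,0,0]],[0.01,[0,0,-0.0016],[0,0,0]],[0.01,[0,0,-0.0018],[0,0,0]],[0.01,[0,0,-0.0018],[0,0,0]],[0.01,[0,0,-0.0018],[0,0,0]],[0.01,[0,0,-0.0018],[0,0,0]]]' >/dev/null; python3 ok.py 4.5; python3 st.py | tail -1
```

```text
22.4 z 0.55742 F [0.33 0.62 5.18] w 0.0228
22.4 z 0.55742 F [0.33 0.62 5.18] w 0.0228
tilt [-1.      0.0014  0.0018] M [ 0.012 -1.066  0.078]
```

```bash
python3 -m pendant '[[0.01,[0,0,-0.0008],[0,0,0]],[0.01,[0,0,-0.0012],[0,0,0]],[0.01,[0,0,-0.0016],[0,0,0]],[0.01,[0,0,-0.0016],[0,0,0]],[0.01,[0,0,-0.0016],[0,0,0]],[0.01,[0,0,-0.0016],[0,0,0]],[0.01,[0,0,-0.0016],[0,0,0]],[0.01,[0,0,-0.0016],[0,0,0]]]' >/dev/null; python3 ok.py 4.5; python3 st.py | tail -1
```

```text
23.2 z 0.55746 F [2.01 1.24 7.17] w 0.0227
tilt [-1.e+00  9.e-04  5.e-03] M [ 0.009 -1.401  0.089]
```

```bash
python3 -m pendant '[[0.01,[0,0,-0.0012],[0,0,0]],[0.01,[0,0,-0.0018],[0,0,0]],[0.01,[0,0,-0.0021],[0,0,0]],[0.01,[0,0,-0.0021],[0,0,0]],[0.01,[0,0,-0.0021],[0,0,0]],[0.01,[0,0,-0.0021],[0,0,0]],[0.01,[0,0,-0.0021],[0,0,0]],[0.01,[0,0,-0.0021],[0,0,0]]]' >/dev/null; python3 ok.py 4.5; for i in 1 2 ; do python3 -c "
from h import *
get_image('wrist')"; python3 ok.py 3.8; done;  python3 st.py | tail -1
```

```text
24.0 z 0.55758 F [4.25 0.19 8.8 ] w 0.0226
24.05 z 0.55757 F [3.67 1.26 8.43] w 0.0228
24.1 z 0.55755 F [2.76 0.01 9.49] w 0.023
tilt [-1.0e+00  4.0e-04  9.3e-03] M [-0.004 -1.554  0.112]
```

```bash
python3 -m pendant '[[0.01,[0,0,-0.0018],[0,0,0]],[0.01,[0,0,-0.0021],[0,0,0]],[0.01,[0,0,-0.0021],[0,0,0]],[0.01,[0,0,-0.0021],[0,0,0]],[0.01,[0,0,-0.0021],[0,0,0]],[0.01,[0,0,-0.0021],[0,0,0]],[0.01,[0,0,-0.0021],[0,0,0]],[0.01,[0,0,-0.0021],[0,0,0]]]' >/dev/null; python3 ok.py 4.5;  python3 st.py
```

```text
24.9 z 0.55779 F [ 5.64  0.36 10.07] w 0.0226
t 24.9 p [ 0.53712 -0.1485   0.05354] w 0.0226 yaw -14.034 tool F [ 5.64  0.36 10.07] along z 0.55779 y -0.01383
tilt [-9.999e-01 -3.000e-04  1.390e-02] M [ 0.054 -1.64   0.099]
```

Float A ≈ 23 mm. Since the two differ by at least 6 mm and 28 is the maximum, B must be the smaller, which I'll confirm by measuring. Release A, which stays fully out, and lift.

```bash
python3 -m pendant '[[0.085,[0,0,0],[0,0,0]],[0.085,[0,0,0],[0,0,0]],[0.085,[0,0,0],[0,0,0]],[0.085,[0,0,0],[0,0,0]],[0.085,[-0.03,0,0],[0,0.005,0]],[0.085,[-0.07,0,0],[0,0.01,0]],[0.085,[-0.11,0,0],[0,0.014,0]],[0.085,[-0.15,0,0],[0,0.014,0]]]'; python3 st.py
python3 - <<'E'
from h import *
from scipy.spatial.transform import Rotation as R
s=observe(); r=R.from_euler('xyz',s['tcp_rot']).as_matrix()
print(r.T@(np.array([.481,-.343,.205])-s['tcp_pos']))
E
```

```text
t: 25.7
tcp_pos: [0.5344, -0.148, 0.2048]
tcp_rot: [-2.861, 1.569, -3.107]
ft_force: [-0.1, -0.1, 0.0]
width: 0.085
t 25.7 p [ 0.53438 -0.14798  0.20481] w 0.085 yaw -14.053 tool F [-0.05 -0.11 -0.1 ] along z 0.55403 y -0.01388
tilt [-1.0e+00 -4.0e-04 -1.4e-03] M [ 0.011 -0.076  0.008]
[-1.02678917e-04 -2.02140854e-01 -4.43031976e-03]
```

```bash
python3 -m pendant '[[0.085,[0,-0.02,0],[0.01,0,0]],[0.085,[0,-0.05,-0.001],[0.02,0,0]],[0.085,[0,-0.085,-0.002],[0.03,0,0]],[0.085,[0,-0.12,-0.003],[0.04,0,0]],[0.085,[0,-0.155,-0.004],[0.055,0,0]],[0.085,[0,-0.185,-0.004],[0.07,0,0]],[0.085,[0,-0.202,-0.004],[0.07,0,0]],[0.085,[0,-0.202,-0.004],[0.07,0,0]]]'; python3 st.py
python3 - <<'E'
from h import *
import pickle
s=observe();m=camera_model('wrist');im=get_image('wrist')
pickle.dump((s,m),open('w3.pkl','wb'))
cv2.imwrite('pics/w3.png',im)
E
```

```text
t: 26.5
tcp_pos: [0.4787, -0.3464, 0.2044]
tcp_rot: [-2.454, 1.567, -2.775]
ft_force: [0.2, 0.1, -0.1]
width: 0.0848
t 26.5 p [ 0.47873 -0.34636  0.20438] w 0.0848 yaw -18.419 tool F [0.06 0.17 0.15] along z 0.56305 y -0.17784
tilt [-1.     -0.0024 -0.0029] M [0.015 0.025 0.006]
```

View pics/w3.png

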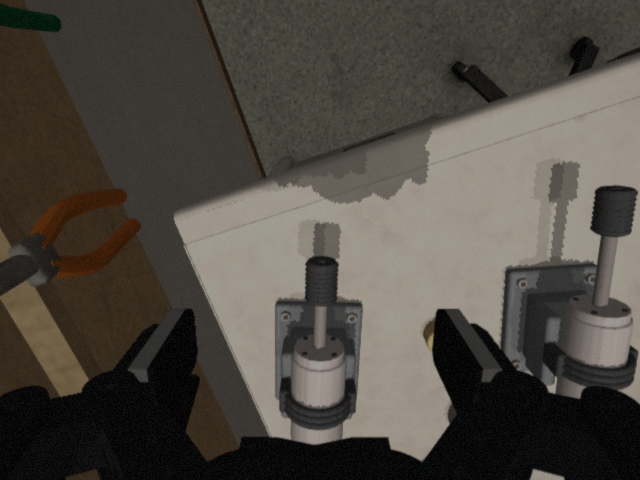

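Wrist view: knob B at (321,281), shaft to the housing face near (319,348). Knob A is at (613,212), clearly drawn out. Measuring B.

Run:
```python
from h import *
im=cv2.imread('pics/w3.png')
c=im[240:450,250:390]; cv2.imwrite('pics/w3c.png',cv2.resize(c,None,fx=4,fy=2.8,interpolation=cv2.INTER_CUBIC))
g=im.max(2).astype(float)
def cross(row,u0,u1,th):
    x=g[row-1:row+2,u0:u1].mean(0); idx=[]
    for i in range(len(x)-1):
        if (x[i]-th)*(x[i+1]-th)<0: idx.append(round(u0+i+(th-x[i])/(x[i+1]-x[i]),2))
    return idx
for v in (268,274,280,286,292): print(v,cross(v,295,350,80))
for v in (312,318,324,330,334): print(v,cross(v,308,332,65))
for v in (368,374,380,386): print(v,cross(v,284,352,75))
print(g[252:272,321].astype(int),g[296:312,312].astype(int),g[296:312,330].astype(int))
```

```text
268 [np.float64(305.57), np.float64(337.18)]
274 [np.float64(305.3), np.float64(337.11)]
280 [np.float64(305.41), np.float64(336.75)]
286 [np.float64(305.3), np.float64(336.54)]
292 [np.float64(304.8), np.float64(336.33)]
312 [np.float64(313.79), np.float64(326.62)]
318 [np.float64(313.54), np.float64(326.56)]
324 [np.float64(313.38), np.float64(325.96)]
330 [np.float64(313.38), np.float64(325.59)]
334 [np.float64(313.21), np.float64(325.57)]
368 []
374 []
380 [np.float64(291.43), np.float64(344.38)]
386 [np.float64(291.35), np.float64(344.05)]
[86 86 84 75 44 25 16 28 39 48 38 27 19 28 43 51 58 57 62 61] [47 49 46 49 49 44 45 49 51 47 54 56 56 54 58 56] [44 38 44 48 44 41 41 49 49 47 52 51 51 55 56 53]
```

View pics/w3c.png

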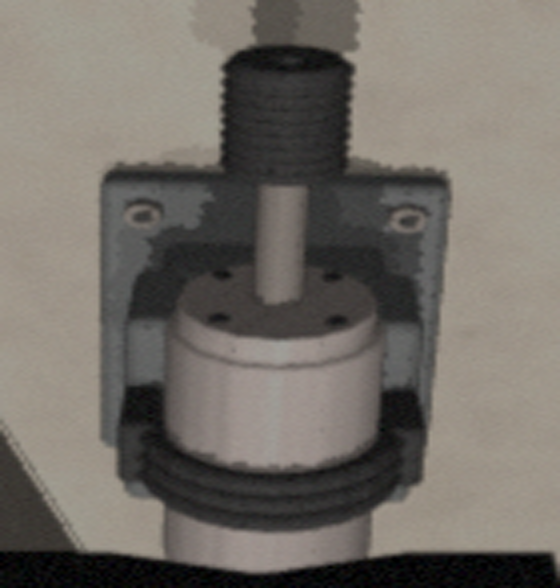

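Run:
```python
from h import *
import pickle
from scipy.spatial.transform import Rotation as R
s,m=pickle.load(open('w3.pkl','rb'))
P=lambda u,v,z:onz('wrist',u,v,z,m)
f=P(321.4,265.7,.082);b=P(320.5,305.7,.082);print(f,b,np.linalg.norm(f-b))
pts=np.array([P(321.3,268,.07),P(320.6,292,.07),P(320.2,312,.07),P(319.4,334,.07),P(317.8,383,.075)])
A=pts[:,:2];d=np.polyfit(A[:,0],A[:,1],1);a=np.arctan(d[0]);print('yaw',np.degrees(a),A[:,1]-np.polyval(d,A[:,0]))
k=(f+b)/2;k[2]=.07;k[1]=np.polyval(d,k[0]);print('knob b',k)
hf=P(319,360.7,.0915);dd=np.array([np.cos(a),np.sin(a)]);print('face-knob',dd@(hf-k)[:2], '->ahead of mid', dd@(hf-k)[:2]+.05)
r=R.from_euler('xyz',s['tcp_rot']).as_matrix()
tgt=np.array([k[0]+.001*dd[0],k[1]+.001*dd[1],.0525]);print('shift',r.T@(tgt-s['tcp_pos']))
# check stand A knob
print('A knob now',P(613,212,.075))
```

```text
[ 0.50833155 -0.35167252  0.082     ] [ 0.53734956 -0.36181199  0.082     ] 0.030738470881562344
yaw -19.764380245005174 [-9.29792056e-05 -4.10870241e-05  1.50284828e-04  7.49925713e-05
 -9.12111692e-05]
knob b [ 0.52284056 -0.35647668  0.07      ]
face-knob 0.054616893179068204 ->ahead of mid 0.10461689317906821
shift [0.15173636 0.00466977 0.04648582]
A knob now [ 0.53618655 -0.15108814  0.075     ]
```

```bash
python3 st.py; python3 -m pendant '[[0.085,[0.015,0.002,0.02],[0.01,0,0]],[0.085,[0.04,0.0047,0.0465],[0.023,-0.003,0.002]],[0.085,[0.065,0.0047,0.0465],[0.023,-0.003,0.002]],[0.085,[0.09,0.0047,0.0465],[0.023,-0.003,0.002]],[0.085,[0.115,0.0047,0.0465],[0.023,-0.003,0.002]],[0.085,[0.14,0.0047,0.0465],[0.023,-0.003,0.002]],[0.085,[0.151,0.0047,0.0465],[0.023,-0.003,0.002]],[0.085,[0.151,0.0047,0.0465],[0.023,-0.003,0.002]]]'; python3 st.py;python3 - <<'E'
from h import *
from scipy.spatial.transform import Rotation as R
s=observe(); r=R.from_euler('xyz',s['tcp_rot']).as_matrix()
a=np.radians(-19.76);dd=np.array([np.cos(a),np.sin(a)])
k=np.array([.52284,-.35648]);tgt=np.r_[k+.001*dd,.0525];print('shift',r.T@(tgt-s['tcp_pos']))
E
```

```text
t 26.55 p [ 0.48007 -0.34404  0.20429] w 0.085 yaw -18.256 tool F [-1.05  0.03  0.4 ] along z 0.5631 y -0.17647
tilt [-1.0e+00 -7.0e-04 -2.8e-03] M [0.001 0.007 0.035]
t: 27.35
tcp_pos: [0.5247, -0.3518, 0.0513]
tcp_rot: [2.526, 1.566, 2.186]
ft_force: [-1.2, 0.7, 0.2]
width: 0.0847
t 27.35 p [ 0.52475 -0.35181  0.05126] w 0.0847 yaw -19.477 tool F [-0.18  0.24 -1.32] along z 0.61183 y -0.15658
tilt [-1.      0.0026 -0.0036] M [-0.04  -0.034  0.001]
shift [-0.0012571  -0.00504237  0.00075376]
```

```bash
python3 -m pendant '[[0.085,[-0.0005,-0.0025,0.0004],[0.002,-0.002,-0.001]],[0.085,[-0.0012,-0.005,0.0008],[0.005,-0.0036,-0.0026]],[0.085,[-0.0012,-0.005,0.0008],[0.005,-0.0036,-0.0026]],[0.085,[-0.0012,-0.005,0.0008],[0.005,-0.0036,-0.0026]],[0.07,[-0.0012,-0.005,0.0008],[0.005,-0.0036,-0.0026]],[0.055,[-0.0012,-0.005,0.0008],[0.005,-0.0036,-0.0026]],[0.045,[-0.0012,-0.005,0.0008],[0.005,-0.0036,-0.0026]],[0.045,[-0.0012,-0.005,0.0008],[0.005,-0.0036,-0.0026]]]'; python3 st.py;python3 - <<'E'
from h import *
from scipy.spatial.transform import Rotation as R
s=observe(); r=R.from_euler('xyz',s['tcp_rot']).as_matrix()
a=np.radians(-19.76);dd=np.array([np.cos(a),np.sin(a)])
k=np.array([.52284,-.35648]);tgt=np.r_[k+.001*dd,.0525];print('shift',r.T@(tgt-s['tcp_pos']))
E
```

```text
t: 28.15
tcp_pos: [0.5238, -0.3568, 0.0524]
tcp_rot: [3.058, 1.571, 2.713]
ft_force: [0.3, 0.2, -0.9]
width: 0.0451
t 28.15 p [ 0.52384 -0.35676  0.05242] w 0.0451 yaw -19.764 tool F [0.9  0.26 0.27] along z 0.61361 y -0.15861
tilt [-1.e+00  0.e+00 -1.e-04] M [0.076 0.001 0.021]
shift [-8.08879145e-05 -7.63996821e-05 -3.35403703e-05]
```

```bash
python3 -m pendant '[[0.01,[0,0,0],[0,0,0]],[0.01,[0,0,0],[0,0,0]],[0.01,[0,0,0],[0,0,0]],[0.01,[0,0,0],[0,0,0]],[0.01,[0,0,0.0005],[0,0,0]],[0.01,[0,0,0.0010],[0,0,0]],[0.01,[0,0,0.0014],[0,0,0]],[0.01,[0,0,0.0014],[0,0,0]]]' >/dev/null; python3 ok.py 4.5; python3 ok.py 4.5 && python3 -m pendant '[[0.01,[0,0,0.0004],[0,0,0]],[0.01,[0,0,0.0008],[0,0,0]],[0.01,[0,0,0.0012],[0,0,0]],[0.01,[0,0,0.0016],[0,0,0]],[0.01,[0,0,0.0018],[0,0,0]],[0.01,[0,0,0.0018],[0,0,0]],[0.01,[0,0,0.0018],[0,0,0]],[0.01,[0,0,0.0018],[0,0,0]]]' >/dev/null; python3 ok.py 4.5
```

```text
28.95 z 0.61441 F [-1.53  0.25 -3.7 ] w 0.0228
28.95 z 0.61441 F [-1.53  0.25 -3.7 ] w 0.0228
29.75 z 0.61631 F [-1.76  0.79 -3.29] w 0.0229
```

```bash
python3 -m pendant '[[0.01,[0,0,0.0004],[0,0,0]],[0.01,[0,0,0.0008],[0,0,0]],[0.01,[0,0,0.0012],[0,0,0]],[0.01,[0,0,0.0016],[0,0,0]],[0.01,[0,0,0.0018],[0,0,0]],[0.01,[0,0,0.0018],[0,0,0]],[0.01,[0,0,0.0018],[0,0,0]],[0.01,[0,0,0.0018],[0,0,0]]]' >/dev/null; python3 ok.py 4.8  && python3 -m pendant '[[0.01,[0,0,0.0004],[0,0,0]],[0.01,[0,0,0.0008],[0,0,0]],[0.01,[0,0,0.0012],[0,0,0]],[0.01,[0,0,0.0016],[0,0,0]],[0.01,[0,0,0.0018],[0,0,0]],[0.01,[0,0,0.0018],[0,0,0]],[0.01,[0,0,0.0018],[0,0,0]],[0.01,[0,0,0.0018],[0,0,0]]]' >/dev/null; python3 ok.py 4.8
```

```text
30.55 z 0.6181 F [-1.44  0.25 -2.86] w 0.0228
31.35 z 0.61915 F [-2.73  1.   -6.29] w 0.0228
```

```bash
python3 -m pendant '[[0.01,[0,0,0.0010],[0,0,0]],[0.01,[0,0,0.0014],[0,0,0]],[0.01,[0,0,0.0018],[0,0,0]],[0.01,[0,0,0.0018],[0,0,0]],[0.01,[0,0,0.0018],[0,0,0]],[0.01,[0,0,0.0018],[0,0,0]],[0.01,[0,0,0.0018],[0,0,0]],[0.01,[0,0,0.0018],[0,0,0]]]' >/dev/null; python3 ok.py 4.8; python3 st.py|tail -1
```

```text
32.15 z 0.61915 F [-5.23  0.68 -8.72] w 0.0225
tilt [-1.      0.0014 -0.0059] M [-0.129  1.388  0.193]
```

```bash
python3 -m pendant '[[0.01,[0,0,0.0016],[0,0,0]],[0.01,[0,0,0.0019],[0,0,0]],[0.01,[0,0,0.0019],[0,0,0]],[0.01,[0,0,0.0019],[0,0,0]],[0.01,[0,0,0.0019],[0,0,0]],[0.01,[0,0,0.0019],[0,0,0]],[0.01,[0,0,0.0019],[0,0,0]],[0.01,[0,0,0.0019],[0,0,0]]]' >/dev/null; python3 ok.py 4.8;python3 -c "
from h import *
get_image('wrist')"; python3 ok.py 3.8; python3 st.py|tail -1
```

```text
32.95 z 0.61901 F [-6.    1.25 -9.86] w 0.0226
33.0 z 0.61906 F [-6.75  2.09 -8.55] w 0.0227
tilt [-1.      0.0025 -0.0096] M [-0.112  1.505  0.328]
```

```bash
python3 -m pendant '[[0.01,[0,0,-0.001],[0,-0.003,-0.001]],[0.01,[0,0,-0.002],[0,-0.006,-0.002]],[0.01,[0,0,-0.0035],[0,-0.0096,-0.0025]],[0.01,[0,0,-0.005],[0,-0.0096,-0.0025]],[0.01,[0,0,-0.0065],[0,-0.0096,-0.0025]],[0.01,[0,0,-0.0075],[0,-0.0096,-0.0025]],[0.01,[0,0,-0.0075],[0,-0.0096,-0.0025]],[0.01,[0,0,-0.0075],[0,-0.0096,-0.0025]]]' >/dev/null; python3 ok.py 4.8 && python3 -m pendant '[[0.01,[0,0,-0.0004],[0,0,0]],[0.01,[0,0,-0.0008],[0,0,0]],[0.01,[0,0,-0.0012],[0,0,0]],[0.01,[0,0,-0.0016],[0,0,0]],[0.01,[0,0,-0.0018],[0,0,0]],[0.01,[0,0,-0.0018],[0,0,0]],[0.01,[0,0,-0.0018],[0,0,0]],[0.01,[0,0,-0.0018],[0,0,0]]]' >/dev/null; python3 ok.py 4.8; python3 st.py|tail -1
```

```text
33.8 z 0.6125 F [-1.91  0.1   2.85] w 0.0224
34.6 z 0.61068 F [-1.87 -0.31  3.32] w 0.0227
tilt [-1.e+00 -0.e+00  7.e-04] M [-0.031 -0.699  0.112]
```

```bash
python3 ok.py 4.8 && python3 -m pendant '[[0.01,[0,0,-0.0004],[0,0,0]],[0.01,[0,0,-0.0008],[0,0,0]],[0.01,[0,0,-0.0012],[0,0,0]],[0.01,[0,0,-0.0016],[0,0,0]],[0.01,[0,0,-0.0018],[0,0,0]],[0.01,[0,0,-0.0018],[0,0,0]],[0.01,[0,0,-0.0018],[0,0,0]],[0.01,[0,0,-0.0018],[0,0,0]]]' >/dev/null; python3 ok.py 4.8 && python3 -m pendant '[[0.01,[0,0,-0.0004],[0,0,0]],[0.01,[0,0,-0.0008],[0,0,0]],[0.01,[0,0,-0.0012],[0,0,0]],[0.01,[0,0,-0.0016],[0,0,0]],[0.01,[0,0,-0.0018],[0,0,0]],[0.01,[0,0,-0.0018],[0,0,0]],[0.01,[0,0,-0.0018],[0,0,0]],[0.01,[0,0,-0.0018],[0,0,0]]]' >/dev/null; python3 ok.py 4.8; python3 st.py|tail -1
```

```text
34.6 z 0.61068 F [-1.87 -0.31  3.32] w 0.0227
35.4 z 0.60882 F [-1.99  0.69  2.77] w 0.0228
36.2 z 0.60693 F [-1.93  0.86  2.76] w 0.0228
tilt [-1.e+00 -0.e+00  5.e-04] M [-0.054 -0.684  0.048]
```

```bash
python3 ok.py 4.8 && python3 -m pendant '[[0.01,[0,0,-0.0004],[0,0,0]],[0.01,[0,0,-0.0008],[0,0,0]],[0.01,[0,0,-0.0012],[0,0,0]],[0.01,[0,0,-0.0016],[0,0,0]],[0.01,[0,0,-0.0018],[0,0,0]],[0.01,[0,0,-0.0018],[0,0,0]],[0.01,[0,0,-0.0018],[0,0,0]],[0.01,[0,0,-0.0018],[0,0,0]]]' >/dev/null; python3 ok.py 4.8 && python3 -m pendant '[[0.01,[0,0,-0.0004],[0,0,0]],[0.01,[0,0,-0.0008],[0,0,0]],[0.01,[0,0,-0.0012],[0,0,0]],[0.01,[0,0,-0.0016],[0,0,0]],[0.01,[0,0,-0.0018],[0,0,0]],[0.01,[0,0,-0.0018],[0,0,0]],[0.01,[0,0,-0.0018],[0,0,0]],[0.01,[0,0,-0.0018],[0,0,0]]]' >/dev/null; python3 ok.py 4.8; python3 st.py|tail -1
```

```text
36.2 z 0.60693 F [-1.93  0.86  2.76] w 0.0228
37.0 z 0.60646 F [ 1.43 -0.47  6.27] w 0.0229
37.0 z 0.60646 F [ 1.43 -0.47  6.27] w 0.0229
tilt [-1.e+00 -6.e-04  3.e-03] M [ 0.005 -1.321  0.006]
```

```bash
python3 -m pendant '[[0.01,[0,0,-0.0012],[0,0,0]],[0.01,[0,0,-0.0017],[0,0,0]],[0.01,[0,0,-0.002],[0,0,0]],[0.01,[0,0,-0.002],[0,0,0]],[0.01,[0,0,-0.002],[0,0,0]],[0.01,[0,0,-0.002],[0,0,0]],[0.01,[0,0,-0.002],[0,0,0]],[0.01,[0,0,-0.002],[0,0,0]]]' >/dev/null; python3 ok.py 4.8; python3 st.py|tail -1
```

```text
37.8 z 0.60642 F [ 1.58 -0.16  8.8 ] w 0.0227
tilt [-1.     -0.0015  0.0067] M [-0.007 -1.592 -0.082]
```

```bash
python3 -m pendant '[[0.01,[0,0,-0.0017],[0,0,0]],[0.01,[0,0,-0.002],[0,0,0]],[0.01,[0,0,-0.002],[0,0,0]],[0.01,[0,0,-0.002],[0,0,0]],[0.01,[0,0,-0.002],[0,0,0]],[0.01,[0,0,-0.002],[0,0,0]],[0.01,[0,0,-0.002],[0,0,0]],[0.01,[0,0,-0.002],[0,0,0]]]' >/dev/null; python3 ok.py 4.8; python3 -c "
from h import *
get_image('wrist')"; python3 ok.py 3.8; python3 st.py|tail -1
```

```text
38.6 z 0.60655 F [ 2.61 -0.32  9.45] w 0.0226
38.65 z 0.60653 F [ 2.93 -1.22 10.19] w 0.0227
tilt [-0.9999 -0.0027  0.0106] M [ 0.113 -1.719 -0.111]
```

B float is about 11 mm against about 23 mm for A, so B goes home again and A stays out.

```bash
python3 -m pendant '[[0.01,[0,0,0.001],[0,0.003,0.001]],[0.01,[0,0,0.0025],[0,0.006,0.002]],[0.01,[0,0,0.004],[0,0.0106,0.0027]],[0.01,[0,0,0.006],[0,0.0106,0.0027]],[0.01,[0,0,0.008],[0,0.0106,0.0027]],[0.01,[0,0,0.0095],[0,0.0106,0.0027]],[0.01,[0,0,0.0105],[0,0.0106,0.0027]],[0.01,[0,0,0.0105],[0,0.0106,0.0027]]]' >/dev/null; python3 ok.py 4.8 && python3 -m pendant '[[0.01,[0,0,0.0004],[0,0,0]],[0.01,[0,0,0.0008],[0,0,0]],[0.01,[0,0,0.0012],[0,0,0]],[0.01,[0,0,0.0016],[0,0,0]],[0.01,[0,0,0.0018],[0,0,0]],[0.01,[0,0,0.0018],[0,0,0]],[0.01,[0,0,0.0018],[0,0,0]],[0.01,[0,0,0.0018],[0,0,0]]]' >/dev/null; python3 ok.py 4.8; python3 st.py|tail -1
```

```text
39.45 z 0.61625 F [-1.13  0.1  -2.51] w 0.0228
40.25 z 0.61806 F [-0.4  -0.68 -3.25] w 0.0227
tilt [-1.e+00 -1.e-04 -6.e-04] M [0.003 0.621 0.013]
```

```bash
python3 -m pendant '[[0.01,[0,0,0.0006],[0,0,0]],[0.01,[0,0,0.0012],[0,0,0]],[0.01,[0,0,0.0018],[0,0,0]],[0.01,[0,0,0.0018],[0,0,0]],[0.01,[0,0,0.0018],[0,0,0]],[0.01,[0,0,0.0018],[0,0,0]],[0.01,[0,0,0.0018],[0,0,0]],[0.01,[0,0,0.0018],[0,0,0]]]' >/dev/null; python3 ok.py 4.8; python3 -m pendant '[[0.01,[0,0,0.0010],[0,0,0]],[0.01,[0,0,0.0014],[0,0,0]],[0.01,[0,0,0.0018],[0,0,0]],[0.01,[0,0,0.0018],[0,0,0]],[0.01,[0,0,0.0018],[0,0,0]],[0.01,[0,0,0.0018],[0,0,0]],[0.01,[0,0,0.0018],[0,0,0]],[0.01,[0,0,0.0018],[0,0,0]]]' >/dev/null; python3 ok.py 4.8;  python3 st.py|tail -1
```

```text
41.05 z 0.61911 F [-1.03 -0.26 -5.28] w 0.0227
41.85 z 0.61915 F [-3.62  0.27 -7.53] w 0.0226
tilt [-1.      0.001  -0.0055] M [-0.068  1.46   0.164]
```

```bash
python3 -m pendant '[[0.01,[0,0,0.0016],[0,0,0]],[0.01,[0,0,0.0019],[0,0,0]],[0.01,[0,0,0.0019],[0,0,0]],[0.01,[0,0,0.0019],[0,0,0]],[0.01,[0,0,0.0019],[0,0,0]],[0.01,[0,0,0.0019],[0,0,0]],[0.01,[0,0,0.0019],[0,0,0]],[0.01,[0,0,0.0019],[0,0,0]]]' >/dev/null; python3 ok.py 4.8;python3 st.py|tail -1
```

```text
42.65 z 0.61902 F [-4.65  1.06 -8.5 ] w 0.0227
tilt [-1.      0.0021 -0.0093] M [-0.109  1.491  0.255]
```

One more firm hold near 10 N.

```bash
python3 -m pendant '[[0.01,[0,0,0.0019],[0,0,0]],[0.01,[0,0,0.0020],[0,0,0]],[0.01,[0,0,0.0020],[0,0,0]],[0.01,[0,0,0.0020],[0,0,0]],[0.01,[0,0,0.0020],[0,0,0]],[0.01,[0,0,0.0020],[0,0,0]],[0.01,[0,0,0.0020],[0,0,0]],[0.01,[0,0,0.0020],[0,0,0]]]' >/dev/null; python3 ok.py 4.8;python3 -c "
from h import *
get_image('wrist')"; python3 ok.py 3.8; python3 st.py|tail -1
```

```text
43.45 z 0.61883 F [-5.76  0.86 -9.59] w 0.0231
43.5 z 0.61881 F [-5.93  1.66 -9.69] w 0.0225
tilt [-0.9999  0.0033 -0.0134] M [-0.12   1.632  0.233]
```

```bash
python3 -m pendant '[[0.085,[0,0,0],[0,0,0]],[0.085,[0,0,0],[0,0,0]],[0.085,[0,0,0],[0,0,0]],[0.085,[0,0,0],[0,0,0]],[0.085,[-0.03,0,0],[0,-0.005,0]],[0.085,[-0.07,0,0],[0,-0.01,0]],[0.085,[-0.11,0,0],[0,-0.013,0]],[0.085,[-0.15,0,0],[0,-0.013,0]]]'; python3 -m pendant '[[0.085,[0,0,-0.03],[0,0,0]],[0.085,[0,0,-0.06],[0,0,0]],[0.085,[0,0,-0.07],[0,0,0]],[0.085,[0,0,-0.07],[0,0,0]],[0.085,[0,0,-0.07],[0,0,0]],[0.085,[0,0,-0.07],[0,0,0]],[0.085,[0,0,-0.07],[0,0,0]],[0.085,[0,0,-0.07],[0,0,0]]]'
python3 - <<'E'
from h import *
import pickle
m=camera_model('wrist');w=get_image('wrist');pickle.dump((observe(),m),open('w4.pkl','wb'));cv2.imwrite('pics/w4.png',w)
t=get_image('top');c=t[200:335,330:530];cv2.imwrite('pics/t4.png',cv2.resize(c,None,fx=4,fy=4,interpolation=cv2.INTER_CUBIC))
E
```

```text
t: 44.3
tcp_pos: [0.5311, -0.36, 0.2037]
tcp_rot: [1.43, 1.568, 1.084]
ft_force: [1.0, -0.9, -0.3]
width: 0.0852
t: 45.1
tcp_pos: [0.4656, -0.3364, 0.2033]
tcp_rot: [1.629, 1.568, 1.283]
ft_force: [0.4, 0.8, 0.5]
width: 0.0848
```

View pics/w4.png

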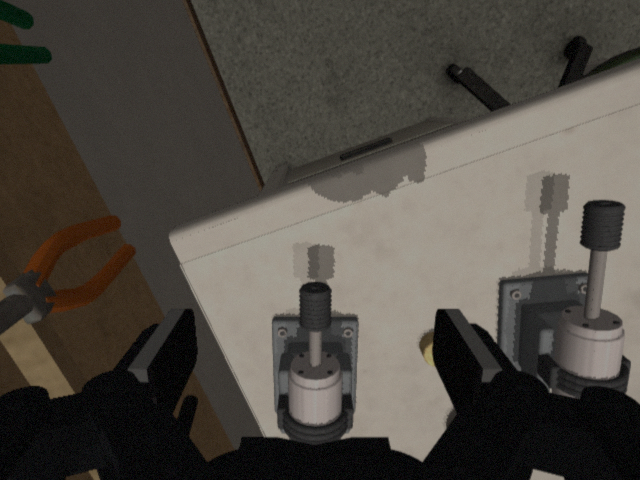

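View pics/t4.png

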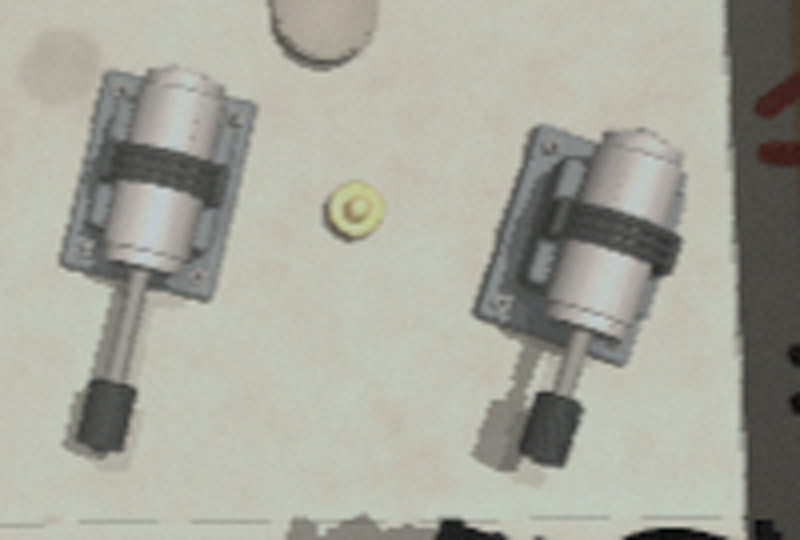

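The wrist view has knob A well out at (602,225) and knob B in at (315,305). The top crop shows the housings (164,170; 614,230), brass weight (355,210) and tin in the same places as before, with the gripper clear.

```bash
python3 -c "
from cell import *
close_job()"
```

```text
the job is handed in; nothing more can be done
```

I checked both spindles, left first and then right, and handed the job in at about 45 s. The left one is the worn one and is left drawn fully out. The right one is pressed home.

| Spindle | Force held at inner stop | Force held at outer stop | Float |
|---|---|---|---|
| Left | about 9.5 N | about 9–10 N | about 23 mm |
| Right | about 9.5 N | about 9.5–10 N | about 11 mm |

- **Final press:** I pressed the right shaft home again and held it at about 9.6 N, then released it.
- **Housings:** the highest force I read along either shaft was about 10 N, against the 15 N at which a housing slips. Force is only reported at the end of each move, so brief peaks in between were not seen.
- **Last pictures:** the left knob is out and the right knob is in. The housings, brass weight and tin look unmoved, and the gripper is open and clear. I did not look again at the wood offcut or the pin vise, but the arm did not go near the desk there.
- **Accuracy:** on my first approach to each knob the tool was 5–6 mm off to the side, and I corrected it before gripping. The floats allow for the bearing giving under load, so they are good to about 1 mm, which is small beside the 12 mm difference.

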